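# Daily draw-gauge check on a sensor assembly bench

## Robot

A 7-joint arm with a two-finger parallel gripper is mounted at the origin on the work surface. World frame = base frame: x ahead of the robot, y to its left, z up, the work surface at z = 0. Lengths are in m, angles in rad, forces in N, time in s.
With the tool pointing down it reaches from about 0.425 to 1.025 m from the base axis. Payload 9.4 kg.
Tool frame: the origin (TCP) lies on the centre line of the jaws, within the pads' length; the fingertips stand 17 mm ahead of it and the grasp point (between the pads) lies 2 mm behind it; z points along the fingers, y is the direction in which the jaws open and shut (so a half turn about z gives the same grasp; the last joint's range is limited). The gripper opens to 85 mm and grips with 20 to 120 N. Pads are 22 mm wide; open, the fingers measure 114 mm over their backs; the gripper's body (76 mm by 85 mm) begins 54 mm behind the grasp point. The pads swing forward as they close: fully open they stand 13 mm farther back than shut.
Start: joints at [1.108, 0.599, -0.003, 1.599, 0.002, 0.943, -0.08], TCP at [0.273, -0.672, 0.248] pointing down, gripper open.
Joint ranges: [-2.57, 2.57], [-0.35, 1.97], [-1.29, 1.29], [0.11, 2.56], [-1.05, 4.19], [0.11, 1.86], [-2.63, 2.63]. Speed limits (rad/s): [2.22, 2.22, 3.01, 3.01, 3.14, 3.14, 3.14].

## Interface

Orientations are given as a unit quaternion [x, y, z, w].
In Python, from station import * gives the robot as it stands.
- The arm moves only by the tool carry_out, never from a script. Its argument "targets" is a list of rows, each an object of numbers: "claw": the finger opening in m, from 0 to 0.0854; "tx", "ty", "tz": the shift along the tool's x, y, z in m; "wx", "wy", "wz": the turn, a rotation vector about the tool's x, y, z in rad. A call has exactly 8 rows; each row is the pose to reach, as a shift and turn from the pose commanded when the call began, along the tool's axes at that moment; what a row does not reach only later rows make up. A row lasts 1/8 s, in which the tool goes at most 62.5 mm and 10.7 degrees, less where a joint would pass 70% of its speed; a pose out of reach is approached as far as the arm can. A call with a gripper value outside its range is refused whole. The fingers move at their own pace and stop on an object; "grip_force" is the grip in N (left out, the last holds). Time passes only in rows, so rows that repeat a pose let the fingers close, or fill a call up. It gives the time, the measured TCP pose, the force and the opening at its end, in the units of the state.
- sense(): the state, without advancing time (a new reading comes with each control period).
- read_camera(name): name is "scene" or "top"; returns the picture (400x640x3 uint8, blue, green, red); there is no depth.
- camera_model(name): a dict with "intrinsics" (3x3 intrinsics, pixels), "xyz" and "rotation" of the camera in the world. Camera axes: x right, y up, looking along -z (the intrinsics and any distortion apply to the point x, -y, -z); pixel columns grow to the right and rows downward; lengths in m; the calibration is good to about 2 mm. A picture is of the moment at which its call begins. camera_model takes no time and is no camera call.
- finish_job(): hands the job in, once; it reports no verdict.
The state is a dict: "t": time; "joints": joint angles; "dq": joint speeds; "effort": joint torques, N m; "tcp_pos": TCP position; "tool_rot": TCP orientation; "force": force on the tool from outside, world axes, zero at the start; "moment": the same for the moment, N m; "opening": finger opening in m.
Only numpy, scipy, OpenCV 4.12 (cv2) and the standard library are available. Lean on these libraries where they do the work, as an engineer would, in place of code of your own. Each camera call takes 0.05 s, during which the arm holds its last target.

## Task

A white sensor housing has been left standing on the runway of the spring draw gauge: first lift it off and set it down gently, upright, in the one empty bay of the grey tray (the bay with the foam pad). Then draw the gauge's handle out against its spring until its index is level with the dark upright flag beside the scale, hold it there for a second, and ease it fully home without letting it snap back, so that the loose peak pointer is left standing level with the flag. Leave the flag and everything else on the bench where they are.

Things in the scene. Friction and masses are not known exactly. Their poses are not given: they have to be found in the camera images.
- gauge: Spring draw gauge, fixed, left or right of the bench's middle: aluminium base plate 12 mm thick, x -170 to +170, y -55 to +90 mm of this frame; origin on the draw line at bench height. Grey spring head 68 mm high at x +85 to +160, y -43 to +43 mm, a barrel behind it to x +240. The handle is drawn along -x. A white scale strip, a tick each 10 mm, lies at y +54 to +72 mm.
- handle (a point): Middle of the black upright pull handle: 16 mm thick along gauge x, 34 mm wide along y, 70 mm tall, top 98 mm above the bench, this point 63 mm. Axes as the gauge's. Home at gauge x +35 mm, 42 mm clear before the head. Stands on a low carriage (28 mm above the bench, 38 mm ahead to 22 mm behind the handle's middle); a side arm, 23 mm high, reaches gauge y +49 mm.
- draw (a joint): How far the handle is drawn out, m: 0 fully home, at most 0.130. A spring pulls it home with 2 N at 0, rising by 0.9 N per 10 mm (about 12 N at 110 mm); let go while drawn out it snaps home. Starts at 0.
- draw_index (a point): The draw slide's index point, on the scale strip (16 mm above the bench); it moves with the handle, 10 mm ahead (-x of the gauge) of the handle's middle and at gauge y +62.5 mm. Axes as the gauge's.
- peak (a joint): Position of the peak pointer on the same scale as joint draw, m. The slide's side arm pushes the pointer ahead of it whenever draw reaches peak; as the slide goes back, the pointer stays where it was (light friction, 0.8 N). Starts at 0 to 0.030.
- peak_index (a point): Index of the peak pointer, a small aluminium block (8 mm along gauge x, 14 mm wide, its top 33 mm above the bench, at gauge y +37 to +51 mm) with a dark tongue over the scale strip; the point lies on the strip, at gauge y +62.5 mm. Axes as the gauge's.
- flag (a joint): Position of the flag on the same scale as joint draw, m: the length to draw to, 0.070 to 0.112. Stiff (6 N); to be left alone.
- flag_index (a point): Index of the flag, a dark steel upright 12 x 14 mm, its top 42 mm above the bench, on the outer edge of the scale strip (gauge y +72 to +86 mm), with a tongue over the strip; the point lies on the strip at gauge y +62.5 mm. Axes as the gauge's.
- unit_mid (a point): Centre (half-way up, on its axis) of the white sensor housing that stands on the gauge's base plate in front of the handle. Round, loose, about 0.22 kg, 95 mm tall: foot 68 mm in diameter and 10 mm high, narrowing to a straight body of 54 mm diameter from 24 to 72 mm above its underside, then a dome. z is its axis.
- tray: Grey open tray, fixed, on the other side of the bench from the gauge: 320 x 115 mm outside, 32 mm high, walls and floor 5 mm, long side along its x, with two dividers as high as the walls making three equal bays 100 x 105 mm side by side along x (centres at x -105, 0, +105 mm). Origin at the centre of its underside.
- pad_top (a point): Centre of the top of the thin black foam pad (90 x 95 x 4 mm) in the tray's empty bay, 9 mm above the bench: where the housing goes. Axes as the tray's.
- unit_b_mid (a point): Centre of a second housing, same shape, standing in another bay of the tray; leave alone.
- unit_c_mid (a point): Centre of a third housing, same shape, standing in another bay of the tray; leave alone.
- bottle: Clear bottle, 54 mm in diameter, 150 mm tall, standing between gauge and tray; leave alone. Origin at the centre of its underside.
- phone: Flat black test handset, 130 x 68 x 10 mm, lying on the bench near the robot; leave alone. Origin under its centre.
- driver: Screwdriver, 150 mm long, lying on the bench beyond the bottle; leave alone.
- meter: Black handheld meter, 170 x 85 x 35 mm, lying at one side of the mat; leave alone. Origin under its centre.
- roll: Cardboard core, 100 mm in diameter, 45 mm high, at one side of the mat; leave alone. Origin at the centre of its underside.
Things that resemble listed ones, but are neither listed nor needed, are in the scene too. What is shaped like the part that bears unit_mid but yellow is not meant.

How it is judged:
On the way, in this order (a step that is already met when the one before it is completed fails the run):
1. the housing is off the gauge and stands upright, let go, on the pad in the empty bay (horizontal distance between unit_mid and pad_top below 0.028 m and z of unit_mid in the frame of pad_top between 0.043 and 0.052 m and angle between unit_mid's own z axis and vertical below 0.1 rad and linear speed of unit below 0.03 m/s and contact force between unit and the fingers below 0.1 N), for 0.2 s.
2. the handle is drawn out to the flag (index within 5 mm) and held there for at least 0.6 s (x of draw_index in the frame of flag_index between -0.005 and 0.005 m), for 0.6 s.
At the end, for the whole second after the job is handed in: The housing stands upright and released on the pad in the tray's empty bay (axis within 28 mm of the pad's centre), the handle is released and fully home (within 4 mm), and the peak pointer stands within 5 mm of the flag, the flag not shifted by more than 4 mm and no other thing by more than 20 mm (all of step 1 and value of joint draw below 0.004 m and velocity of joint draw below 0.02 m/s and x of peak_index in the frame of flag_index between -0.005 and 0.005 m and contact force between draw and the fingers below 0.1 N); the robot touches nothing.
It fails at once if the handle snaps back (faster than 0.5 m/s) (velocity of joint draw below -0.5 m/s).
It fails at once if the housing is dropped (falls out of the gripper faster than 0.6 m/s) (linear speed of unit above 0.6 m/s and contact force between unit and the fingers below 0.1 N).
It fails at once if the flag is shifted by more than 4 mm (distance of flag_index from where it was at the start of the episode above 0.004 m).
It fails at once if another thing on the bench is shifted by more than 20 mm (distance of any of unit_b_mid, unit_c_mid, bottle, phone, driver, meter, roll from where it was at the start of the episode above 0.02 m).
It also fails if it takes over 67 s, if anything falls off the work surface, if the arm or the gripper's body presses on something with over 40 N, if the wrist force passes 120 N, or if a joint passes its speed limit or range.

## Working session

There is one attempt and no reset: what is moved stays moved. The work goes in short steps, Python scripts to look and compute and a tool call to move; the robot and the scene stay as the last step left them, time stands still between calls to the robot, and variables do not carry over. Pictures are saved under pics/ and viewed, and the job is handed in when it is done.

Besides the shell and the picture viewer there is one more tool, called after "Call:" in YAML: its name, and indented under it one key for each argument. carry_out: Moves the arm, as the interface text tells. Its arguments: {"type":"object","properties":{"targets":{"type":"array"},"grip_force":{"type":"number"}},"required":["targets"]}

```bash
mkdir -p pics; ls; python3 - <<'E'
from station import *
import cv2
s=sense();print(s)
for n in("scene","top"):
    cv2.imwrite(f"pics/{n}0.png",read_camera(n)); print(n,camera_model(n))
E
```

```text
pics
{'t': 0.0, 'joints': array([ 1.10828434,  0.60012172, -0.00254631,  1.60013111,  0.00180849,
        0.94290979, -0.07979355]), 'dq': array([-0.0001729 ,  0.00071768, -0.00230277, -0.00207585,  0.0006639 ,
        0.00148824,  0.00034431]), 'effort': array([ 5.74782898e-04, -7.76463604e+01,  1.56490646e+00, -2.58012450e+01,
        1.24157360e-02,  8.89249728e-03, -2.56667477e-05]), 'tcp_pos': array([ 0.27264312, -0.67129693,  0.24741892]), 'tool_rot': array([ 9.81444017e-01,  1.91747299e-01, -2.22645146e-04, -7.51661304e-04]), 'force': array([0.36873789, 0.09101776, 0.050506  ]), 'moment': array([-0.03432822, -0.01627984,  0.00676449]), 'opening': 0.08559323707793025}
scene {'intrinsics': array([[494.33907328,   0.        , 329.21819866],
       [  0.        , 494.33907328, 208.47031921],
       [  0.        ,   0.        ,   1.        ]]), 'xyz': array([ 1.34493443, -0.40495546,  1.14202058]), 'rotation': array([0.28412935, 0.17120431, 0.49687598, 0.80191886])}
top {'intrinsics': array([[410.02945575,   0.        , 315.13614553],
       [  0.        , 410.02945575, 203.94766285],
       [  0.        ,   0.        ,   1.        ]]), 'xyz': array([ 0.35131694, -0.00279752,  1.177336  ]), 'rotation': array([ 0.05891791, -0.06686767, -0.70053742,  0.70802875])}
```

View pics/scene0.png

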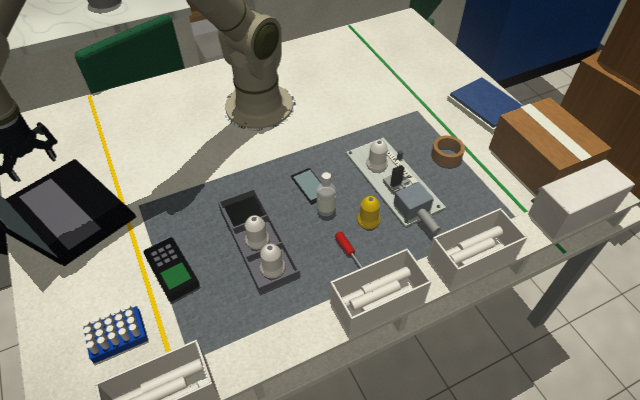

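View pics/top0.png

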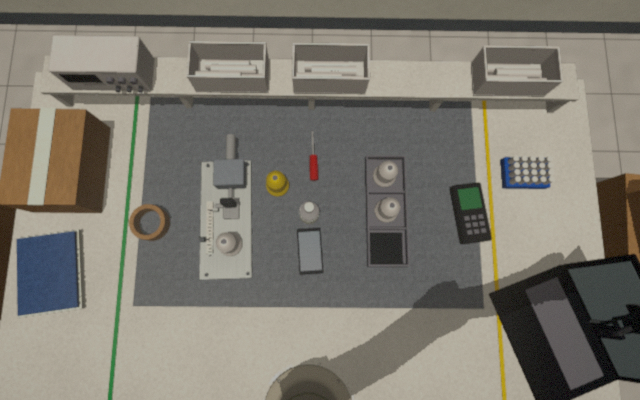

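The top view shows the gauge at about (226,218), with the white housing at (228,242) and the yellow decoy at (277,182). The tray is at (386,212) and its empty bay at (388,248). I'll write the projection helpers and make enlarged crops.

```bash
cat > h.py <<'E'
import numpy as np, cv2
from scipy.spatial.transform import Rotation as R
from station import *
def cam(n):
    m=camera_model(n); return np.array(m["intrinsics"]),np.array(m["xyz"]),R.from_quat(m["rotation"]).as_matrix()
def ray(n,px):
    K,c,Q=cam(n); d=np.linalg.solve(K,np.array([px[0],px[1],1.])); return c,Q@(d*[1,-1,-1])
def onz(n,px,z):
    c,d=ray(n,px); return c+d*(z-c[2])/d[2]
def proj(n,p):
    K,c,Q=cam(n); v=(Q.T@(np.asarray(p,float)-c))*[1,-1,-1]; v=K@v; return v[:2]/v[2]
def two(p1,p2):
    c1,d1=ray("top",p1);c2,d2=ray("scene",p2)
    A=np.stack([d1,-d2],1);t=np.linalg.lstsq(A,c2-c1,rcond=None)[0]
    a=c1+d1*t[0];b=c2+d2*t[1];return (a+b)/2,np.linalg.norm(a-b)
def crop(n,x0,y0,x1,y1,s,out,img=None):
    im=read_camera(n) if img is None else img
    cv2.imwrite(out,cv2.resize(im[y0:y1,x0:x1],None,fx=s,fy=s,interpolation=cv2.INTER_CUBIC))
E
python3 - <<'E'
from h import *
t=cv2.imread("pics/top0.png");s=cv2.imread("pics/scene0.png")
crop("",180,125,280,295,3.5,"pics/tg.png",t)
crop("",355,145,420,275,4.5,"pics/tt.png",t)
crop("",340,130,450,240,5,"pics/sg.png",s)
E
```

```text
(no output)
```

View pics/tg.png

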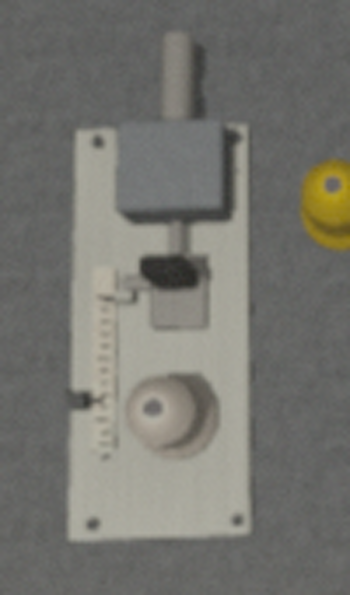

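View pics/tt.png

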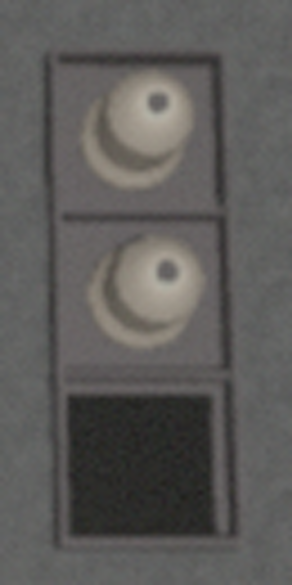

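View pics/sg.png

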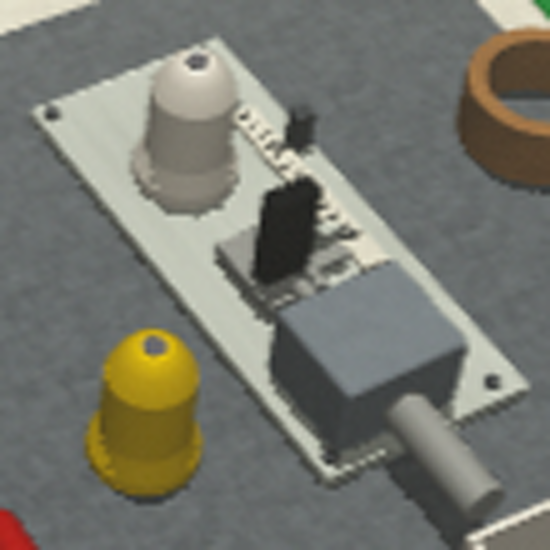

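Candidates for the housing are the white one at top (224,242) / scene (379,142), the yellow one at top (277,182), and the white ones in the tray at (386,172) and (389,208). The white one on the plate in front of the handle is meant, and the crop confirms it. The black handle is at top (228,202), the flag at (203,239), and the foam pad at (386,248). Now I'll measure them.

```bash
python3 - <<'E'
from h import *
np.set_printoptions(precision=4,suppress=True)
t=cv2.imread("pics/top0.png");s=cv2.imread("pics/scene0.png")
f=lambda p,o,k:np.array(o)+(np.array(p)+.5)/k-.5
T=lambda *p:f(p,(180,125),3.5);S=lambda *p:f(p,(340,130),5);TT=lambda *p:f(p,(355,145),4.5)
C=[onz("top",T(*p),.012)[:2] for p in((75,128),(249,124),(251,534),(68,541))]
print("plate corners",np.array(C)); C=np.array(C)
print("lens",[np.linalg.norm(C[i]-C[(i+1)%4]) for i in range(4)])
CS=np.array([onz("scene",S(*p),.012)[:2] for p in((222,38),(35,112),(325,480),(528,388))]);print("scene corners nl,nr,fr,fl",CS)
# mid: x=0,y=17.5
def fr(BL,BR,TR,TL):
    ax=(TL+TR-BL-BR)/2; a=np.arctan2(ax[1],ax[0]); u=np.array([np.cos(a),np.sin(a)]);v=np.array([-u[1],u[0]])
    o=(BL+BR+TR+TL)/4-.0175*v; return o,a
print("gauge top",fr(C[3],C[2],C[1],C[0]),"scene",fr(CS[0],CS[1],CS[2],CS[3]))
print("dome", two(T(153,408),S(196,62)), onz("top",T(153,408),.107),onz("scene",S(196,62),.107))
# pad
P=np.array([onz("top",TT(*p),.009) for p in((70,394),(212,396),(212,536),(68,535))]);print("pad",P,P.mean(0))
P=np.array([onz("top",TT(*p),.032) for p in((46,56),(220,56),(237,545),(55,546))]);print("tray",P,P.mean(0))
# handle top
m=(t.max(2)<50);m2=np.zeros_like(m);m2[195:212,215:242]=1
ys,xs=np.where(m&m2);print("handle dark",xs.min(),xs.max(),ys.min(),ys.max())
print("flag tip",onz("top",T(101,402),.016))
E
```

```text
plate corners [[0.6846 0.3208]
 [0.69   0.1754]
 [0.3512 0.1612]
 [0.3443 0.3064]]
lens [np.float64(0.14548897576772868), np.float64(0.33907759407071625), np.float64(0.14537044535372953), np.float64(0.3405806721989785)]
scene corners nl,nr,fr,fl [[0.3472 0.3076]
 [0.3538 0.1637]
 [0.6892 0.1738]
 [0.6846 0.3172]]
gauge top (array([0.5183, 0.2235]), np.float64(0.042165894134524595)) scene (array([0.5192, 0.2231]), np.float64(0.02928104293723225))
dome (array([0.4425, 0.2234, 0.1071]), np.float64(0.0011236510846127088)) [0.4427 0.224  0.107 ] [0.4423 0.2229 0.107 ]
pad [[ 0.4814 -0.1734  0.009 ]
 [ 0.4812 -0.264   0.009 ]
 [ 0.3928 -0.2615  0.009 ]
 [ 0.3925 -0.1709  0.009 ]] [ 0.437  -0.2175  0.009 ]
tray [[ 0.6976 -0.1577  0.032 ]
 [ 0.6991 -0.2702  0.032 ]
 [ 0.3867 -0.2717  0.032 ]
 [ 0.385  -0.1595  0.032 ]] [ 0.5421 -0.2148  0.032 ]
handle dark 222 235 199 206
flag tip [0.4549 0.2854 0.016 ]
```

```bash
python3 - <<'E'
from h import *
t=cv2.imread("pics/top0.png");s=cv2.imread("pics/scene0.png")
crop("",192,185,252,265,9,"pics/tg2.png",t)
crop("",380,145,425,195,12,"pics/sg2.png",s)
crop("",215,185,305,295,5,"pics/st2.png",s)
E
```

```text
(no output)
```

View pics/tg2.png

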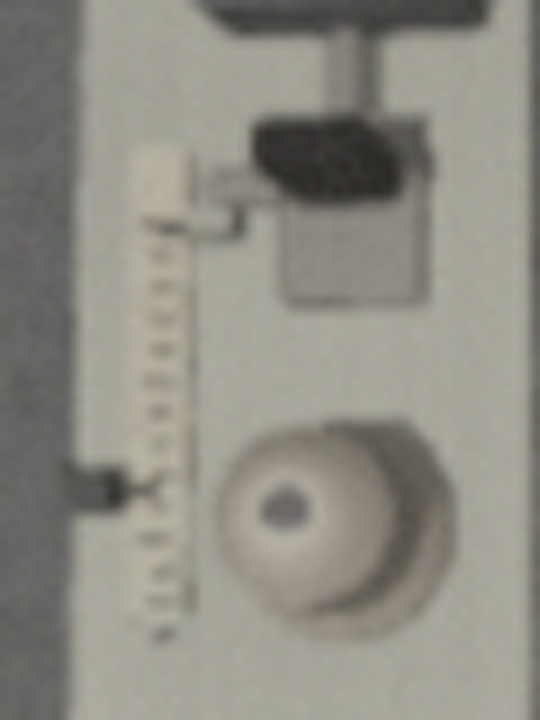

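View pics/sg2.png

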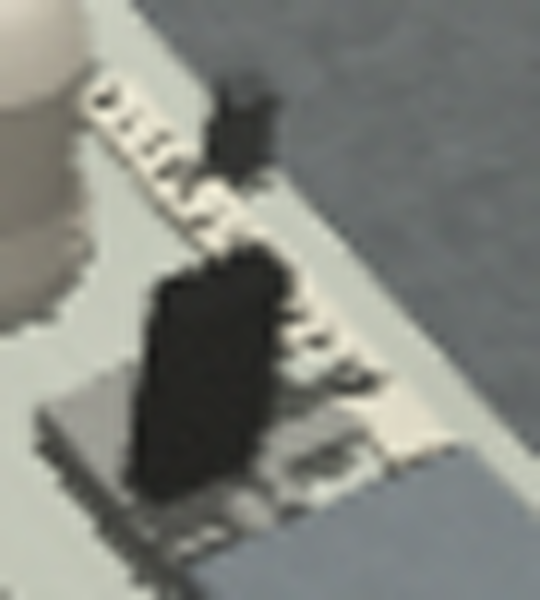

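View pics/st2.png

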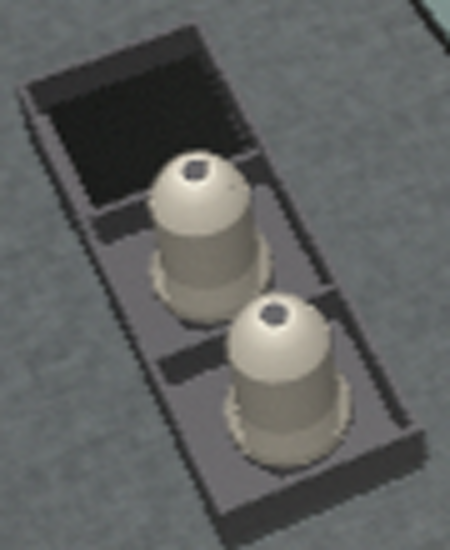

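```bash
cat >> h.py <<'E'
def plan(p0,q0,pts,yaws):
    """world waypoints + tool-x yaw (deg, tool down) -> rows"""
    R0=R.from_quat(q0)
    for p,y in zip(pts,yaws):
        a=np.radians(y); M=np.array([[np.cos(a),np.sin(a),0],[np.sin(a),-np.cos(a),0],[0,0,-1]]).T.T
        M=np.column_stack([[np.cos(a),np.sin(a),0],[np.sin(a),-np.cos(a),0],[0,0,-1]])
        t=R0.inv().apply(np.array(p)-p0); w=(R0.inv()*R.from_matrix(M)).as_rotvec()
        print(np.round(t,4),np.round(w,4))
def tilt(q):
    M=R.from_quat(q).as_matrix(); return np.degrees(np.arctan2(M[1,0],M[0,0])),M[:,2]
E
python3 - <<'E'
from h import *
s=sense();plan(s["tcp_pos"],s["tool_rot"],[(.45,-.25,.27)],[56]);print(tilt(s["tool_rot"]))
print("bottle base",onz("top",(309,213),0))
E
```

```text
[ 0.3229 -0.3237 -0.0221] [-1.400e-03 -3.000e-04 -5.916e-01]
(np.float64(22.102272023793095), array([-6.54638490e-04,  1.24712643e-03, -9.99999008e-01]))
bottle base [0.53641928 0.00250754 0.        ]
```

Call:
carry_out:
  targets:
    - {"tx":0.02,"ty":-0.02,"tz":-0.003,"wz":-0.05,"claw":0.085}
    - {"tx":0.06,"ty":-0.06,"tz":-0.006,"wz":-0.12,"claw":0.085}
    - {"tx":0.1,"ty":-0.1,"tz":-0.009,"wz":-0.2,"claw":0.085}
    - {"tx":0.144,"ty":-0.144,"tz":-0.012,"wz":-0.28,"claw":0.085}
    - {"tx":0.188,"ty":-0.188,"tz":-0.015,"wz":-0.36,"claw":0.085}
    - {"tx":0.232,"ty":-0.232,"tz":-0.018,"wz":-0.44,"claw":0.085}
    - {"tx":0.276,"ty":-0.276,"tz":-0.02,"wz":-0.52,"claw":0.085}
    - {"tx":0.32,"ty":-0.32,"tz":-0.022,"wz":-0.59,"claw":0.085}
  grip_force: 40

```text
invalid input at $.targets[0]: expected keys claw, tx, ty, tz, wx, wy, wz
```

```bash
python3 - <<'E'
from h import *
s=sense();print(s["t"],s["tcp_pos"],tilt(s["tool_rot"]));plan(s["tcp_pos"],s["tool_rot"],[(.46,0,.26),(.4425,.2234,.19)],[73,90])
E
```

```text
0.1 [ 0.27261929 -0.67137155  0.24749735] (np.float64(22.102272023793095), array([-6.54638490e-04,  1.24712643e-03, -9.99999008e-01]))
[ 0.4262 -0.5515 -0.0118] [-1.400e-03 -5.000e-04 -8.883e-01]
[ 0.4941 -0.765   0.0585] [-1.300e-03 -7.000e-04 -1.185e+00]
```

Call:
carry_out:
  targets:
    - {"tx":0.02,"ty":-0.02,"tz":-0.003,"wx":0,"wy":0,"wz":-0.05,"claw":0.085}
    - {"tx":0.06,"ty":-0.06,"tz":-0.006,"wx":0,"wy":0,"wz":-0.12,"claw":0.085}
    - {"tx":0.1,"ty":-0.1,"tz":-0.009,"wx":0,"wy":0,"wz":-0.2,"claw":0.085}
    - {"tx":0.144,"ty":-0.144,"tz":-0.012,"wx":0,"wy":0,"wz":-0.28,"claw":0.085}
    - {"tx":0.188,"ty":-0.188,"tz":-0.015,"wx":0,"wy":0,"wz":-0.36,"claw":0.085}
    - {"tx":0.232,"ty":-0.232,"tz":-0.018,"wx":0,"wy":0,"wz":-0.44,"claw":0.085}
    - {"tx":0.276,"ty":-0.276,"tz":-0.02,"wx":0,"wy":0,"wz":-0.52,"claw":0.085}
    - {"tx":0.32,"ty":-0.32,"tz":-0.022,"wx":0,"wy":0,"wz":-0.59,"claw":0.085}
  grip_force: 40

```text
t: 1.1
tcp_pos: [0.4493, -0.2529, 0.2703]
tool_rot: [0.883, 0.47, -0.0, 0.0]
force: [1.8, 0.2, -0.2]
opening: 0.085
```

```bash
python3 - <<'E'
from h import *
s=sense();print(s["t"],s["tcp_pos"],tilt(s["tool_rot"]));plan(s["tcp_pos"],s["tool_rot"],[(.46,0,.26),(.4425,.2234,.19)],[73,90])
E
```

```text
1.1 [ 0.44926861 -0.25293834  0.27032265] (np.float64(56.04213166677116), array([ 1.85815883e-05, -1.07614027e-04, -9.99999994e-01]))
[ 0.2158 -0.1324  0.0103] [ 1.00e-04  1.00e-04 -2.96e-01]
[ 0.3913 -0.2717  0.0803] [ 0.000e+00  1.000e-04 -5.927e-01]
```

Call:
carry_out:
  targets:
    - {"tx":0.045,"ty":-0.028,"tz":0.002,"wx":0,"wy":0,"wz":-0.07,"claw":0.085}
    - {"tx":0.095,"ty":-0.058,"tz":0.004,"wx":0,"wy":0,"wz":-0.14,"claw":0.085}
    - {"tx":0.145,"ty":-0.088,"tz":0.006,"wx":0,"wy":0,"wz":-0.21,"claw":0.085}
    - {"tx":0.195,"ty":-0.119,"tz":0.01,"wx":0,"wy":0,"wz":-0.28,"claw":0.085}
    - {"tx":0.245,"ty":-0.155,"tz":0.02,"wx":0,"wy":0,"wz":-0.36,"claw":0.085}
    - {"tx":0.295,"ty":-0.195,"tz":0.04,"wx":0,"wy":0,"wz":-0.44,"claw":0.085}
    - {"tx":0.343,"ty":-0.234,"tz":0.06,"wx":0,"wy":0,"wz":-0.52,"claw":0.085}
    - {"tx":0.391,"ty":-0.272,"tz":0.08,"wx":0,"wy":0,"wz":-0.593,"claw":0.085}

```text
t: 2.1
tcp_pos: [0.4431, 0.2146, 0.1924]
tool_rot: [0.707, 0.707, 0.0, 0.0]
force: [1.1, -0.7, 1.0]
opening: 0.0851
```

```bash
python3 - <<'E'
from h import *
s=sense();print(s["t"],s["tcp_pos"],s["force"],tilt(s["tool_rot"]));plan(s["tcp_pos"],s["tool_rot"],[(.4425,.2234,.19),(.4425,.2234,.064)],[90,90])
crop("scene",340,110,450,220,5,"pics/ap.png")
E
```

```text
2.1 [0.44309858 0.21462979 0.19239673] [ 1.05376761 -0.68228692  0.99855766] (np.float64(89.99960348119612), array([ 9.77525302e-05,  9.12208659e-06, -9.99999995e-01]))
[ 0.0088 -0.0006  0.0024] [ 0.0001 -0.     -0.    ]
[ 0.0088 -0.0006  0.1284] [ 0.0001 -0.     -0.    ]
```

View pics/ap.png

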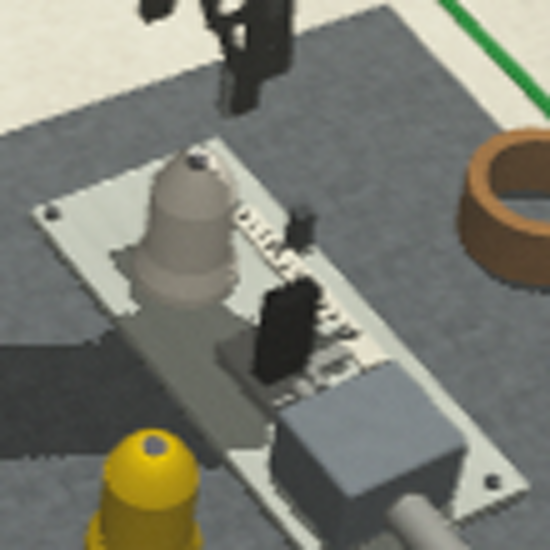

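Only the gripper's fingers show above the white housing, and the way down looks clear. I'll descend straight.

Call:
carry_out:
  targets:
    - {"tx":0,"ty":0,"tz":0,"wx":0,"wy":0,"wz":0,"claw":0.085}
    - {"tx":0,"ty":0,"tz":0,"wx":0,"wy":0,"wz":0,"claw":0.085}
    - {"tx":0,"ty":0,"tz":0.02,"wx":0,"wy":0,"wz":0,"claw":0.085}
    - {"tx":0,"ty":0,"tz":0.045,"wx":0,"wy":0,"wz":0,"claw":0.085}
    - {"tx":0,"ty":0,"tz":0.07,"wx":0,"wy":0,"wz":0,"claw":0.085}
    - {"tx":0,"ty":0,"tz":0.095,"wx":0,"wy":0,"wz":0,"claw":0.085}
    - {"tx":0,"ty":0,"tz":0.115,"wx":0,"wy":0,"wz":0,"claw":0.085}
    - {"tx":0,"ty":0,"tz":0.126,"wx":0,"wy":0,"wz":0,"claw":0.085}

```text
t: 3.15
tcp_pos: [0.4439, 0.2112, 0.0667]
tool_rot: [0.709, 0.705, -0.0, 0.0]
force: [-0.4, -0.1, -1.1]
opening: 0.0848
```

```bash
python3 - <<'E'
from h import *
s=sense();print(s["t"],s["tcp_pos"],s["force"],tilt(s["tool_rot"]));plan(s["tcp_pos"],s["tool_rot"],[(.4425,.2234,.064)],[90])
E
```

```text
3.15 [0.44389753 0.21122278 0.06665846] [-0.41522279 -0.10120337 -1.09969994] (np.float64(89.72446150387533), array([-2.54921219e-05, -8.80283793e-04, -9.99999612e-01]))
[ 0.0122 -0.0015  0.0026] [-0.      0.0009 -0.0048]
```

Call:
carry_out:
  targets:
    - {"tx":0.006,"ty":-0.001,"tz":0.001,"wx":0,"wy":0,"wz":-0.005,"claw":0.085}
    - {"tx":0.012,"ty":-0.0015,"tz":0.002,"wx":0,"wy":0,"wz":-0.005,"claw":0.085}
    - {"tx":0.012,"ty":-0.0015,"tz":0.002,"wx":0,"wy":0,"wz":-0.005,"claw":0.085}
    - {"tx":0.012,"ty":-0.0015,"tz":0.002,"wx":0,"wy":0,"wz":-0.005,"claw":0.085}
    - {"tx":0.012,"ty":-0.0015,"tz":0.002,"wx":0,"wy":0,"wz":-0.005,"claw":0.085}
    - {"tx":0.012,"ty":-0.0015,"tz":0.002,"wx":0,"wy":0,"wz":-0.005,"claw":0.075}
    - {"tx":0.012,"ty":-0.0015,"tz":0.002,"wx":0,"wy":0,"wz":-0.005,"claw":0.065}
    - {"tx":0.012,"ty":-0.0015,"tz":0.002,"wx":0,"wy":0,"wz":-0.005,"claw":0.06}

```text
t: 4.15
tcp_pos: [0.4419, 0.2249, 0.065]
tool_rot: [0.706, 0.708, -0.0, -0.0]
force: [-0.5, -0.3, 0.9]
opening: 0.0602
```

```bash
python3 - <<'E'
from h import *
s=sense();print(s["t"],s["tcp_pos"],s["force"],s["opening"],tilt(s["tool_rot"]));plan(s["tcp_pos"],s["tool_rot"],[(.4425,.2234,.064)],[90])
E
```

```text
4.15 [0.44192017 0.22487201 0.06500753] [-0.45498874 -0.30760862  0.89214932] 0.06019331830880145 (np.float64(90.1685716027263), array([-1.14978923e-04, -9.07618377e-05, -9.99999989e-01]))
[-0.0015  0.0006  0.001 ] [-0.0001  0.0001  0.0029]
```

Centred. I'll close the fingers and start the lift.

Call:
carry_out:
  targets:
    - {"tx":0,"ty":0,"tz":0,"wx":0,"wy":0,"wz":0,"claw":0.05}
    - {"tx":0,"ty":0,"tz":0,"wx":0,"wy":0,"wz":0,"claw":0.045}
    - {"tx":0,"ty":0,"tz":0,"wx":0,"wy":0,"wz":0,"claw":0.045}
    - {"tx":0,"ty":0,"tz":0,"wx":0,"wy":0,"wz":0,"claw":0.045}
    - {"tx":0,"ty":0,"tz":0,"wx":0,"wy":0,"wz":0,"claw":0.045}
    - {"tx":0,"ty":0,"tz":-0.01,"wx":0,"wy":0,"wz":0,"claw":0.045}
    - {"tx":0,"ty":0,"tz":-0.025,"wx":0,"wy":0,"wz":0,"claw":0.045}
    - {"tx":0,"ty":0,"tz":-0.045,"wx":0,"wy":0,"wz":0,"claw":0.045}
  grip_force: 40

```text
t: 5.15
tcp_pos: [0.4415, 0.2247, 0.1106]
tool_rot: [0.706, 0.708, -0.001, -0.0]
force: [0.7, -1.2, -3.5]
opening: 0.0526
```

```bash
python3 - <<'E'
from h import *
s=sense();print(s["t"],s["tcp_pos"],s["force"],s["opening"],tilt(s["tool_rot"]))
crop("scene",320,90,450,220,4.5,"pics/li.png")
s=sense();plan(s["tcp_pos"],s["tool_rot"],[(.46,.1,.265),(.47,0,.27),(.437,-.2175,.2)],[90]*3)
E
```

```text
5.15 [0.44149907 0.22468749 0.11055603] [ 0.7081048  -1.2377601  -3.48087819] 0.052618373059805164 (np.float64(90.18181276213593), array([-1.11325055e-03, -6.65144375e-04, -9.99999159e-01]))
[-0.125   0.0176 -0.1523] [ 0.0015 -0.0005  0.0029]
[-0.225   0.0273 -0.1574] [ 0.0015 -0.0005  0.0029]
[-0.4425 -0.0065 -0.0875] [ 0.0015 -0.0005  0.0029]
```

View pics/li.png

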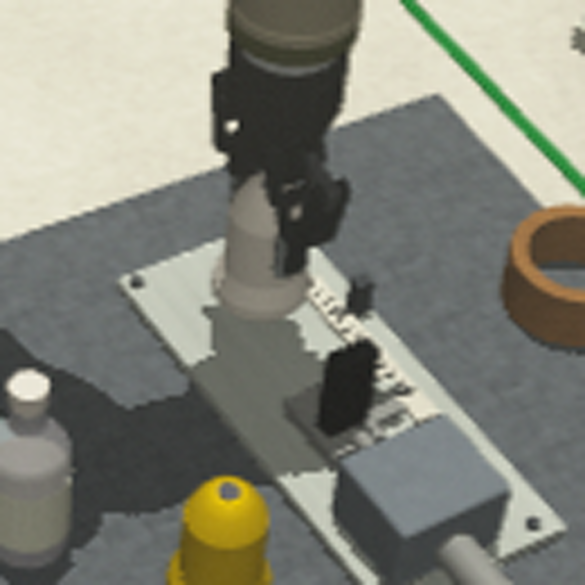

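The housing is lifted and upright, and the plate is clear beneath it. Next I'll raise it and carry it across.

Call:
carry_out:
  targets:
    - {"tx":0,"ty":0,"tz":-0.03,"wx":0,"wy":0,"wz":0,"claw":0.045}
    - {"tx":0,"ty":0.002,"tz":-0.07,"wx":0,"wy":0,"wz":0,"claw":0.045}
    - {"tx":-0.01,"ty":0.004,"tz":-0.11,"wx":0,"wy":0,"wz":0,"claw":0.045}
    - {"tx":-0.04,"ty":0.008,"tz":-0.14,"wx":0,"wy":0,"wz":0,"claw":0.045}
    - {"tx":-0.08,"ty":0.012,"tz":-0.155,"wx":0,"wy":0,"wz":0,"claw":0.045}
    - {"tx":-0.125,"ty":0.017,"tz":-0.155,"wx":0,"wy":0,"wz":0,"claw":0.045}
    - {"tx":-0.17,"ty":0.02,"tz":-0.155,"wx":0,"wy":0,"wz":0,"claw":0.045}
    - {"tx":-0.21,"ty":0.02,"tz":-0.155,"wx":0,"wy":0,"wz":0,"claw":0.045}

```text
t: 6.2
tcp_pos: [0.4622, 0.0131, 0.265]
tool_rot: [0.706, 0.708, -0.0, 0.0]
force: [-0.2, 0.3, -2.6]
opening: 0.0529
```

```bash
python3 - <<'E'
from h import *
s=sense();print(s["t"],s["tcp_pos"],s["force"],s["opening"],tilt(s["tool_rot"]))
plan(s["tcp_pos"],s["tool_rot"],[(.437,-.2175,.27),(.437,-.2175,.13)],[90]*3)
E
```

```text
6.2 [0.46215848 0.01310274 0.26495869] [-0.16072233  0.2893436  -2.62561429] 0.05289564677609168 (np.float64(90.13117411111357), array([-2.88396737e-04, -3.70751238e-04, -9.99999890e-01]))
[-0.2305 -0.0257 -0.0049] [-0.0003  0.0004  0.0023]
[-0.2305 -0.0256  0.1351] [-0.0003  0.0004  0.0023]
```

Call:
carry_out:
  targets:
    - {"tx":-0.04,"ty":-0.004,"tz":0,"wx":0,"wy":0,"wz":0.002,"claw":0.045}
    - {"tx":-0.085,"ty":-0.008,"tz":0,"wx":0,"wy":0,"wz":0.002,"claw":0.045}
    - {"tx":-0.13,"ty":-0.014,"tz":0,"wx":0,"wy":0,"wz":0.002,"claw":0.045}
    - {"tx":-0.175,"ty":-0.02,"tz":0,"wx":0,"wy":0,"wz":0.002,"claw":0.045}
    - {"tx":-0.21,"ty":-0.024,"tz":0.02,"wx":0,"wy":0,"wz":0.002,"claw":0.045}
    - {"tx":-0.227,"ty":-0.026,"tz":0.05,"wx":0,"wy":0,"wz":0.002,"claw":0.045}
    - {"tx":-0.228,"ty":-0.026,"tz":0.085,"wx":0,"wy":0,"wz":0.002,"claw":0.045}
    - {"tx":-0.228,"ty":-0.026,"tz":0.11,"wx":0,"wy":0,"wz":0.002,"claw":0.045}

```text
t: 7.2
tcp_pos: [0.4363, -0.2134, 0.1536]
tool_rot: [0.707, 0.707, -0.0, -0.001]
force: [1.0, 0.1, -1.7]
opening: 0.0529
```

```bash
python3 - <<'E'
from h import *
s=sense();print(s["t"],s["tcp_pos"],s["force"],s["opening"],tilt(s["tool_rot"]))
im=read_camera("scene");crop("scene",190,150,310,280,4.5,"pics/pl.png",im)
s=sense();print(s["tcp_pos"])
plan(s["tcp_pos"],s["tool_rot"],[(.437,-.2175,.07),(.437,-.2175,.061)],[90]*3)
E
```

```text
7.2 [ 0.43634285 -0.21336073  0.15360687] [ 0.96121406  0.07432333 -1.72688341] 0.05286967665916145 (np.float64(89.9982524393337), array([-1.39661299e-03,  5.89588354e-04, -9.99998851e-01]))
[ 0.43550294 -0.2126784   0.15136803]
[-0.005   0.0018  0.0814] [-0.0042 -0.0021  0.0006]
[-0.005   0.0019  0.0904] [-0.0042 -0.0021  0.0006]
```

View pics/pl.png

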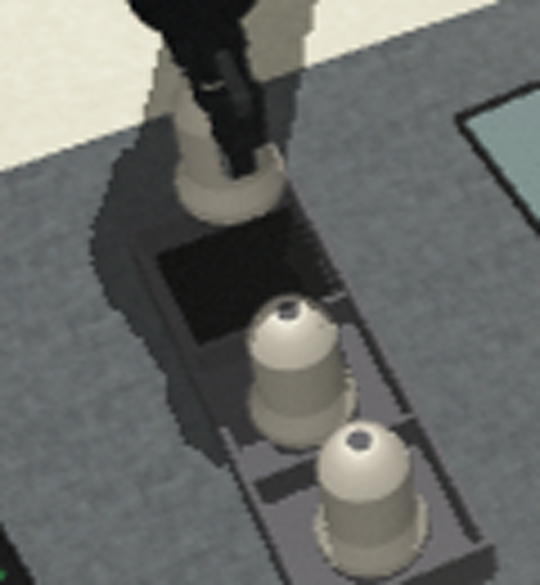

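The housing is hanging just above the empty bay and the neighbouring housings are clear. I'll lower it slowly.

Call:
carry_out:
  targets:
    - {"tx":-0.003,"ty":0.001,"tz":0.01,"wx":0,"wy":0,"wz":0,"claw":0.045}
    - {"tx":-0.005,"ty":0.002,"tz":0.025,"wx":0,"wy":0,"wz":0,"claw":0.045}
    - {"tx":-0.005,"ty":0.002,"tz":0.04,"wx":0,"wy":0,"wz":0,"claw":0.045}
    - {"tx":-0.005,"ty":0.002,"tz":0.055,"wx":0,"wy":0,"wz":0,"claw":0.045}
    - {"tx":-0.005,"ty":0.002,"tz":0.067,"wx":0,"wy":0,"wz":0,"claw":0.045}
    - {"tx":-0.005,"ty":0.002,"tz":0.076,"wx":0,"wy":0,"wz":0,"claw":0.045}
    - {"tx":-0.005,"ty":0.002,"tz":0.081,"wx":0,"wy":0,"wz":0,"claw":0.045}
    - {"tx":-0.005,"ty":0.002,"tz":0.083,"wx":0,"wy":0,"wz":0,"claw":0.045}

```text
t: 8.25
tcp_pos: [0.4393, -0.218, 0.0719]
tool_rot: [0.707, 0.707, -0.0, -0.0]
force: [0.0, 0.2, -2.8]
opening: 0.0531
```

```bash
python3 - <<'E'
from h import *
s=sense();print(s["t"],s["tcp_pos"],s["force"],s["opening"],tilt(s["tool_rot"]))
plan(s["tcp_pos"],s["tool_rot"],[(.437,-.2175,.061)],[90]*3)
E
```

```text
8.25 [ 0.43930694 -0.21804557  0.07185887] [ 0.00354311  0.17348552 -2.83989528] 0.05311492721403062 (np.float64(90.06366173579904), array([-1.24812651e-04, -7.93895893e-06, -9.99999992e-01]))
[ 0.0005 -0.0023  0.0109] [-0.0001  0.      0.0011]
```

Call:
carry_out:
  targets:
    - {"tx":0,"ty":-0.002,"tz":0.003,"wx":0,"wy":0,"wz":0,"claw":0.045}
    - {"tx":0,"ty":-0.002,"tz":0.005,"wx":0,"wy":0,"wz":0,"claw":0.045}
    - {"tx":0,"ty":-0.002,"tz":0.007,"wx":0,"wy":0,"wz":0,"claw":0.045}
    - {"tx":0,"ty":-0.002,"tz":0.008,"wx":0,"wy":0,"wz":0,"claw":0.045}
    - {"tx":0,"ty":-0.002,"tz":0.009,"wx":0,"wy":0,"wz":0,"claw":0.045}
    - {"tx":0,"ty":-0.002,"tz":0.009,"wx":0,"wy":0,"wz":0,"claw":0.045}
    - {"tx":0,"ty":-0.002,"tz":0.009,"wx":0,"wy":0,"wz":0,"claw":0.045}
    - {"tx":0,"ty":-0.002,"tz":0.009,"wx":0,"wy":0,"wz":0,"claw":0.045}

```text
t: 9.25
tcp_pos: [0.4373, -0.2181, 0.0631]
tool_rot: [0.707, 0.707, -0.0, 0.0]
force: [-0.7, -0.8, -3.9]
opening: 0.0526
```

```bash
python3 - <<'E'
from h import *
for _ in range(3):
    s=sense();print(s["t"],s["tcp_pos"],s["force"],s["opening"],tilt(s["tool_rot"]))
E
```

```text
9.25 [ 0.43727063 -0.2180937   0.06309572] [-0.69462732 -0.78006688 -3.87044382] 0.05259498990860454 (np.float64(90.05844308629605), array([ 1.81051662e-05, -4.58383785e-05, -9.99999999e-01]))
9.25 [ 0.43727063 -0.2180937   0.06309572] [-0.69462732 -0.78006688 -3.87044382] 0.05259498990860454 (np.float64(90.05844308629605), array([ 1.81051662e-05, -4.58383785e-05, -9.99999999e-01]))
9.25 [ 0.43727063 -0.2180937   0.06309572] [-0.69462732 -0.78006688 -3.87044382] 0.05259498990860454 (np.float64(90.05844308629605), array([ 1.81051662e-05, -4.58383785e-05, -9.99999999e-01]))
```

Not touching yet (the weight still hangs on the gripper). I'll go lower in small steps.

Call:
carry_out:
  targets:
    - {"tx":0,"ty":0,"tz":0.0005,"wx":0,"wy":0,"wz":0,"claw":0.045}
    - {"tx":0,"ty":0,"tz":0.001,"wx":0,"wy":0,"wz":0,"claw":0.045}
    - {"tx":0,"ty":0,"tz":0.0015,"wx":0,"wy":0,"wz":0,"claw":0.045}
    - {"tx":0,"ty":0,"tz":0.002,"wx":0,"wy":0,"wz":0,"claw":0.045}
    - {"tx":0,"ty":0,"tz":0.0025,"wx":0,"wy":0,"wz":0,"claw":0.045}
    - {"tx":0,"ty":0,"tz":0.003,"wx":0,"wy":0,"wz":0,"claw":0.045}
    - {"tx":0,"ty":0,"tz":0.003,"wx":0,"wy":0,"wz":0,"claw":0.045}
    - {"tx":0,"ty":0,"tz":0.003,"wx":0,"wy":0,"wz":0,"claw":0.045}

```text
t: 10.25
tcp_pos: [0.4373, -0.2181, 0.0622]
tool_rot: [0.707, 0.708, -0.0, 0.001]
force: [-5.4, 2.5, 36.9]
opening: 0.0528
```

```bash
python3 - <<'E'
from h import *
s=sense();print(s["t"],s["tcp_pos"],s["force"],s["opening"],tilt(s["tool_rot"]))
im=read_camera("scene");crop("scene",190,150,310,280,4.5,"pics/pl2.png",im)
s=sense();print(s["force"])
E
```

```text
10.25 [ 0.43728062 -0.21812385  0.06224324] [-5.44099257  2.50086188 36.91422581] 0.05283199448516603 (np.float64(90.07278386894525), array([ 0.00138772, -0.00170761, -0.99999758]))
[-6.09209492  3.44948492 36.69867845]
```

View pics/pl2.png

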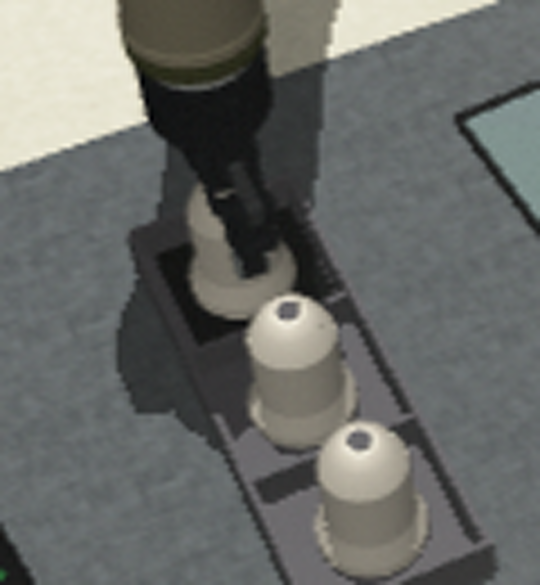

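The housing stands on the pad and contact is firm at 37 N. I'll back off 2 mm and release.

Call:
carry_out:
  targets:
    - {"tx":0,"ty":0,"tz":-0.001,"wx":0,"wy":0,"wz":0,"claw":0.045}
    - {"tx":0,"ty":0,"tz":-0.002,"wx":0,"wy":0,"wz":0,"claw":0.045}
    - {"tx":0,"ty":0,"tz":-0.002,"wx":0,"wy":0,"wz":0,"claw":0.045}
    - {"tx":0,"ty":0,"tz":-0.002,"wx":0,"wy":0,"wz":0,"claw":0.055}
    - {"tx":0,"ty":0,"tz":-0.002,"wx":0,"wy":0,"wz":0,"claw":0.06}
    - {"tx":0,"ty":0,"tz":-0.002,"wx":0,"wy":0,"wz":0,"claw":0.068}
    - {"tx":0,"ty":0,"tz":-0.002,"wx":0,"wy":0,"wz":0,"claw":0.072}
    - {"tx":0,"ty":0,"tz":-0.002,"wx":0,"wy":0,"wz":0,"claw":0.072}

```text
t: 11.3
tcp_pos: [0.4373, -0.2181, 0.062]
tool_rot: [0.707, 0.707, -0.0, -0.0]
force: [0.4, 0.2, -0.1]
opening: 0.0718
```

Call:
carry_out:
  targets:
    - {"tx":0,"ty":0,"tz":-0.005,"wx":0,"wy":0,"wz":0,"claw":0.072}
    - {"tx":0,"ty":0,"tz":-0.015,"wx":0,"wy":0,"wz":0,"claw":0.072}
    - {"tx":0,"ty":0,"tz":-0.03,"wx":0,"wy":0,"wz":0,"claw":0.072}
    - {"tx":0,"ty":0,"tz":-0.05,"wx":0,"wy":0,"wz":0,"claw":0.072}
    - {"tx":0,"ty":0,"tz":-0.08,"wx":0,"wy":0,"wz":0,"claw":0.072}
    - {"tx":0,"ty":0,"tz":-0.12,"wx":0,"wy":0,"wz":0,"claw":0.06}
    - {"tx":0,"ty":0,"tz":-0.16,"wx":0,"wy":0,"wz":0,"claw":0.05}
    - {"tx":0,"ty":0,"tz":-0.19,"wx":0,"wy":0,"wz":0,"claw":0.045}

```text
t: 12.3
tcp_pos: [0.4372, -0.218, 0.2546]
tool_rot: [0.707, 0.707, 0.0, 0.001]
force: [0.5, 0.4, -0.0]
opening: 0.0446
```

```bash
python3 - <<'E'
from h import *
s=sense();print(s["t"],s["tcp_pos"],s["force"],s["opening"],tilt(s["tool_rot"]))
im=read_camera("scene");crop("scene",190,150,310,280,4.5,"pics/pl3.png",im)
plan(s["tcp_pos"],s["tool_rot"],[(.49,-.03,.26),(.5,0,.26),(.554,.2246,.2)],[90,92,92])
# handle: top-face refinement
np.set_printoptions(precision=4,suppress=True)
F=lambda p,o,k:np.array(o)+(np.array(p)+.5)/k-.5
S=lambda *p:F(p,(380,145),12);T=lambda *p:F(p,(192,185),9)
for a in((0.03,(.5187,.2233)),(.036,(.5187,.2233)),(.042,(.5183,.2235))):
    u=np.array([np.cos(a[0]),np.sin(a[0])]);v=np.array([-u[1],u[0]]);o=np.array(a[1])
    for nm,p in(("flag top",onz("top",T(155,490),.016)),("peak top",onz("top",T(160,228),.016)),("flag block in top",onz("top",T(95,470),.042))):
        d=p[:2]-o;print(a[0],nm,np.array([d@u,d@v]),"draw",.025-d@u)
# handle predicted top-face corners in pixel, both views
a=.036;u=np.array([np.cos(a),np.sin(a)]);v=np.array([-u[1],u[0]]);o=np.array([.5187,.2233])
for gx,gy in((.027,.017),(.027,-.017),(.043,-.017),(.043,.017)):
    p=np.r_[o+gx*u+gy*v,.098];print((proj("top",p)-[192,185]+.5)*9-.5,(proj("scene",p)-[380,145]+.5)*12-.5)
E
```

```text
12.3 [ 0.43715244 -0.21804179  0.25456984] [ 0.47500942  0.43549702 -0.01061703] 0.04455689834882466 (np.float64(90.05431247414687), array([ 1.52127142e-03, -8.54740170e-04, -9.99998478e-01]))
[ 0.188   0.053  -0.0055] [0.0015 0.0009 0.0009]
[ 0.218   0.0631 -0.0055] [ 0.0015  0.0009 -0.034 ]
[0.4426 0.1172 0.0544] [ 0.0015  0.0009 -0.034 ]
0.03 flag top [-0.0605  0.0632] draw 0.08551610971876727
0.03 peak top [0.0229 0.0637] draw 0.0021339268953947978
0.03 flag block in top [-0.0566  0.0754] draw 0.08155258281814762
0.036 flag top [-0.0601  0.0636] draw 0.08513580364737944
0.036 peak top [0.0232 0.0636] draw 0.0017519498131074035
0.036 flag block in top [-0.0561  0.0757] draw 0.08109937144994481
0.042 flag top [-0.0594  0.0637] draw 0.08436208297231415
0.042 peak top [0.024  0.0632] draw 0.0009795599368751413
0.042 flag block in top [-0.0553  0.0758] draw 0.08025289078918771
[251.1349 166.6797] [265.674  237.2359]
[366.1573 163.9469] [148.5406 285.4043]
[366.6572 111.0377] [185.0898 328.1872]
[251.9317 113.7361] [302.672 279.416]
```

View pics/pl3.png

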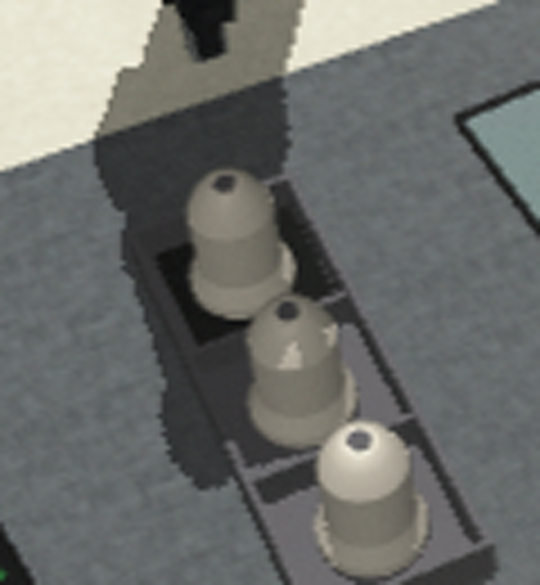

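The housing stands upright and released on the pad (tip at crop (225,184)). Now I'll move to the handle.

Call:
carry_out:
  targets:
    - {"tx":0.03,"ty":0.008,"tz":-0.003,"wx":0,"wy":0,"wz":-0.004,"claw":0.045}
    - {"tx":0.075,"ty":0.02,"tz":-0.005,"wx":0,"wy":0,"wz":-0.008,"claw":0.045}
    - {"tx":0.125,"ty":0.033,"tz":-0.005,"wx":0,"wy":0,"wz":-0.012,"claw":0.045}
    - {"tx":0.175,"ty":0.046,"tz":-0.005,"wx":0,"wy":0,"wz":-0.016,"claw":0.045}
    - {"tx":0.225,"ty":0.06,"tz":-0.005,"wx":0,"wy":0,"wz":-0.02,"claw":0.045}
    - {"tx":0.275,"ty":0.073,"tz":-0.005,"wx":0,"wy":0,"wz":-0.025,"claw":0.045}
    - {"tx":0.325,"ty":0.086,"tz":-0.005,"wx":0,"wy":0,"wz":-0.03,"claw":0.045}
    - {"tx":0.37,"ty":0.1,"tz":0,"wx":0,"wy":0,"wz":-0.035,"claw":0.045}

```text
t: 13.35
tcp_pos: [0.537, 0.1539, 0.2529]
tool_rot: [0.694, 0.72, 0.0, 0.0]
force: [1.2, 0.2, 0.0]
opening: 0.0452
```

```bash
python3 - <<'E'
from h import *
s=sense();print(s["t"],s["tcp_pos"],s["force"],s["opening"],tilt(s["tool_rot"]))
plan(s["tcp_pos"],s["tool_rot"],[(.554,.2246,.2),(.554,.2246,.14)],[92,92])
E
```

```text
13.35 [0.53697898 0.15387136 0.2529103 ] [1.15634886 0.24411625 0.04698734] 0.045150270563499344 (np.float64(92.10075180848256), array([ 1.05246734e-03,  1.45421129e-04, -9.99999436e-01]))
[0.0701 0.0195 0.0529] [ 0.0011 -0.0001  0.0018]
[0.07   0.0195 0.1129] [ 0.0011 -0.0001  0.0018]
```

Call:
carry_out:
  targets:
    - {"tx":0.025,"ty":0.007,"tz":0.015,"wx":0,"wy":0,"wz":0,"claw":0.045}
    - {"tx":0.05,"ty":0.014,"tz":0.035,"wx":0,"wy":0,"wz":0,"claw":0.045}
    - {"tx":0.067,"ty":0.019,"tz":0.06,"wx":0,"wy":0,"wz":0,"claw":0.045}
    - {"tx":0.07,"ty":0.0195,"tz":0.085,"wx":0,"wy":0,"wz":0,"claw":0.045}
    - {"tx":0.07,"ty":0.0195,"tz":0.105,"wx":0,"wy":0,"wz":0,"claw":0.045}
    - {"tx":0.07,"ty":0.0195,"tz":0.113,"wx":0,"wy":0,"wz":0,"claw":0.045}
    - {"tx":0.07,"ty":0.0195,"tz":0.113,"wx":0,"wy":0,"wz":0,"claw":0.045}
    - {"tx":0.07,"ty":0.0195,"tz":0.113,"wx":0,"wy":0,"wz":0,"claw":0.045}

```text
t: 14.35
tcp_pos: [0.5542, 0.2228, 0.14]
tool_rot: [0.694, 0.72, 0.001, 0.0]
force: [-0.1, 0.7, -0.1]
opening: 0.0447
```

```bash
python3 - <<'E'
from h import *
s=sense();print(s["t"],s["tcp_pos"],s["force"],s["opening"],tilt(s["tool_rot"]))
plan(s["tcp_pos"],s["tool_rot"],[(.554,.2246,.078)],[92,92])
crop("scene",360,110,460,210,5.5,"pics/ha.png")
E
```

```text
14.35 [0.55423396 0.22275459 0.13998881] [-0.10177175  0.6647022  -0.14144551] 0.044674817778870224 (np.float64(92.04826845198919), array([ 1.10047290e-03,  4.62432633e-04, -9.99999288e-01]))
[ 0.0018 -0.0002  0.062 ] [ 0.0011 -0.0004  0.0008]
```

View pics/ha.png

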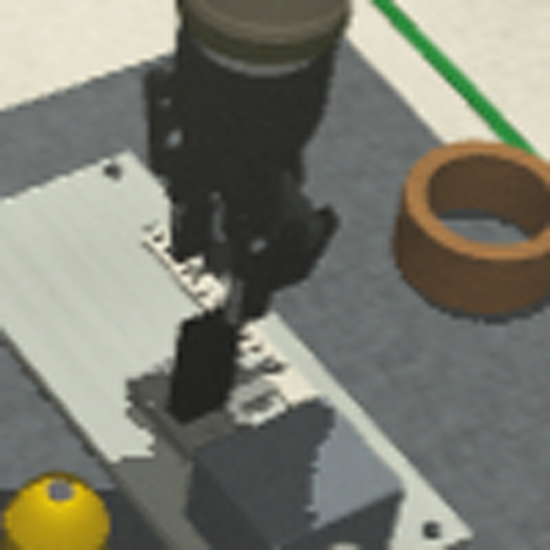

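The fingers straddle the handle (crop (200,360)). I'll descend.

Call:
carry_out:
  targets:
    - {"tx":0.001,"ty":0,"tz":0.012,"wx":0,"wy":0,"wz":0,"claw":0.045}
    - {"tx":0.002,"ty":0,"tz":0.025,"wx":0,"wy":0,"wz":0,"claw":0.045}
    - {"tx":0.002,"ty":0,"tz":0.04,"wx":0,"wy":0,"wz":0,"claw":0.045}
    - {"tx":0.002,"ty":0,"tz":0.052,"wx":0,"wy":0,"wz":0,"claw":0.045}
    - {"tx":0.002,"ty":0,"tz":0.06,"wx":0,"wy":0,"wz":0,"claw":0.045}
    - {"tx":0.002,"ty":0,"tz":0.062,"wx":0,"wy":0,"wz":0,"claw":0.045}
    - {"tx":0.002,"ty":0,"tz":0.062,"wx":0,"wy":0,"wz":0,"claw":0.035}
    - {"tx":0.002,"ty":0,"tz":0.062,"wx":0,"wy":0,"wz":0,"claw":0.028}

```text
t: 15.4
tcp_pos: [0.554, 0.2248, 0.0774]
tool_rot: [0.694, 0.72, 0.0, 0.0]
force: [0.1, 0.3, 0.1]
opening: 0.0283
```

Call:
carry_out:
  targets:
    - {"tx":0,"ty":0,"tz":0,"wx":0,"wy":0,"wz":0,"claw":0.02}
    - {"tx":0,"ty":0,"tz":0,"wx":0,"wy":0,"wz":0,"claw":0.012}
    - {"tx":0,"ty":0,"tz":0,"wx":0,"wy":0,"wz":0,"claw":0.01}
    - {"tx":0,"ty":0,"tz":0,"wx":0,"wy":0,"wz":0,"claw":0.01}
    - {"tx":0,"ty":0,"tz":0,"wx":0,"wy":0,"wz":0,"claw":0.01}
    - {"tx":0,"ty":0,"tz":0,"wx":0,"wy":0,"wz":0,"claw":0.01}
    - {"tx":0,"ty":0,"tz":0,"wx":0,"wy":0,"wz":0,"claw":0.01}
    - {"tx":0,"ty":0,"tz":0,"wx":0,"wy":0,"wz":0,"claw":0.01}
  grip_force: 40

```text
t: 16.4
tcp_pos: [0.5533, 0.2247, 0.0775]
tool_rot: [0.694, 0.72, -0.0, -0.0]
force: [-3.1, -0.8, 5.3]
opening: 0.0157
```

```bash
python3 - <<'E'
from h import *
s=sense();print(s["t"],s["tcp_pos"],s["force"],s["moment"],s["opening"],tilt(s["tool_rot"]))
cv2.imwrite("pics/top_g.png",read_camera("top"))
E
```

```text
16.4 [0.55329692 0.22471597 0.07751405] [-3.13732238 -0.83516977  5.27819063] [-0.09464091  0.52506487  0.15597145] 0.015702587698020676 (np.float64(92.1008559987381), array([-2.78650017e-04, -2.75593969e-04, -9.99999923e-01]))
```

Handle gripped (opening 15.7 mm, as expected for 16 mm). I'll draw 74 mm first, then measure.

Call:
carry_out:
  targets:
    - {"tx":0,"ty":-0.005,"tz":0,"wx":0,"wy":0,"wz":0,"claw":0.01}
    - {"tx":0,"ty":-0.015,"tz":0,"wx":0,"wy":0,"wz":0,"claw":0.01}
    - {"tx":0,"ty":-0.027,"tz":0,"wx":0,"wy":0,"wz":0,"claw":0.01}
    - {"tx":0,"ty":-0.04,"tz":0,"wx":0,"wy":0,"wz":0,"claw":0.01}
    - {"tx":0,"ty":-0.053,"tz":0,"wx":0,"wy":0,"wz":0,"claw":0.01}
    - {"tx":0,"ty":-0.065,"tz":0,"wx":0,"wy":0,"wz":0,"claw":0.01}
    - {"tx":0,"ty":-0.072,"tz":0,"wx":0,"wy":0,"wz":0,"claw":0.01}
    - {"tx":0,"ty":-0.074,"tz":0,"wx":0,"wy":0,"wz":0,"claw":0.01}
  grip_force: 60

```text
t: 17.45
tcp_pos: [0.4808, 0.2218, 0.0775]
tool_rot: [0.694, 0.72, 0.001, 0.001]
force: [10.0, -2.6, 1.7]
opening: 0.0155
```

```bash
python3 - <<'E'
from h import *
s=sense();print(s["t"],s["tcp_pos"],s["force"],s["moment"],s["opening"],tilt(s["tool_rot"]), np.linalg.norm(s["tcp_pos"][:2]-[.5533,.2247]))
t=read_camera("top");c=read_camera("scene");cv2.imwrite("pics/top_d.png",t);cv2.imwrite("pics/scene_d.png",c)
crop("",192,195,252,265,9,"pics/td.png",t);crop("",370,135,430,195,9,"pics/sd.png",c)
E
```

```text
17.45 [0.48081361 0.22176018 0.0775346 ] [ 9.95843851 -2.63895433  1.67904816] [-0.55139237 -1.8608044   0.20945502] 0.015487521844034747 (np.float64(92.03031889712223), array([ 2.68788959e-03,  4.09554397e-04, -9.99996304e-01])) 0.07254597577674983
```

View pics/td.png

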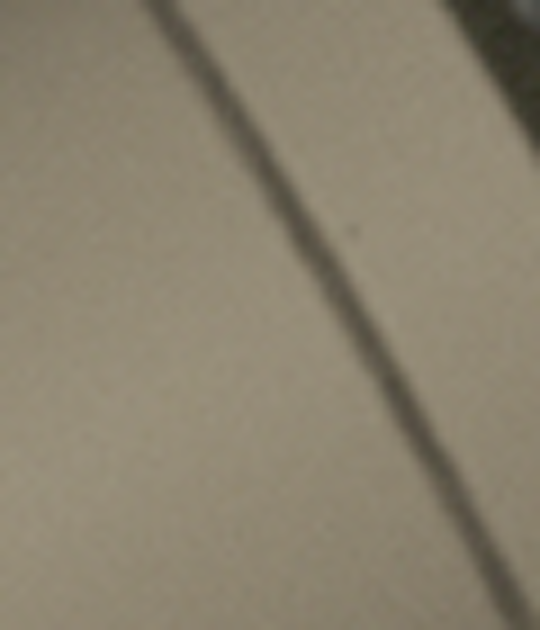

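View pics/sd.png

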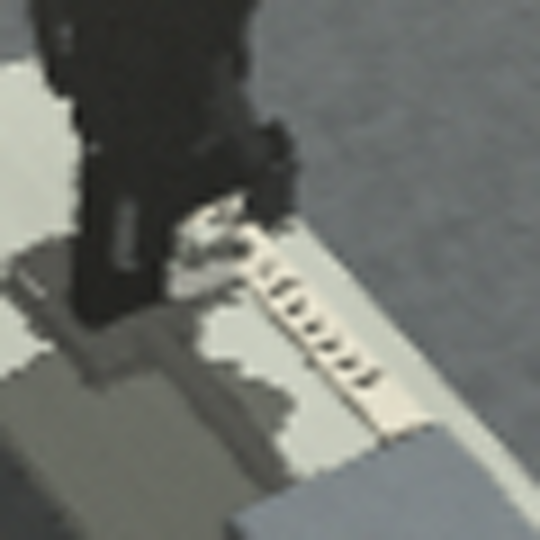

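The arm hides the gauge from the top camera, and in the scene view the finger covers the flag. I'll refine the flag's position from the first pictures, using the tick profile along the strip.

```bash
python3 - <<'E'
from h import *
from scipy.ndimage import map_coordinates
from scipy.signal import find_peaks
a=.036;u=np.array([np.cos(a),np.sin(a)]);v=np.array([-u[1],u[0]]);o=np.array([.5187,.2233])
P=lambda n,x,y,z:proj(n,np.r_[o+x*u+y*v,z])
d=np.arange(-.02,.145,.0005)
for n in("top","scene"):
    g=cv2.imread(f"pics/{n}0.png",0).astype(float)
    for nm,ys in(("near",(.057,.059)),("mid",(.061,.0625,.064)),("far",(.067,.069))):
        pr=0
        for y in ys:
            q=np.array([P(n,.025-x,y,.013) for x in d]);pr=pr+map_coordinates(g,[q[:,1],q[:,0]],order=3)
        pr=pr/len(ys);pk=find_peaks(-pr,prominence=6)[0];print(n,nm,[(round(1000*d[k],1),int(pr[k])) for k in pk])
# stem of flag at z .042 top vs base
for n in("top","scene"):
    g=cv2.imread(f"pics/{n}0.png",0).astype(float)
    for y,z in((.079,.042),(.079,.03),(.074,.016)):
        q=np.array([P(n,.025-x,y,z) for x in d]);pr=map_coordinates(g,[q[:,1],q[:,0]],order=1);i=np.where(pr<75)[0];print(n,y,z,d[i].min() if len(i) else 0,d[i].max() if len(i) else 0)
# plate edges near/far
for n in("top","scene"):
    g=cv2.imread(f"pics/{n}0.png",0).astype(float)
    for y in(-.04,-.02,.06,.08):
        for x0 in(-.17,.17):
            xs=x0+np.arange(-.015,.0151,.0005);q=np.array([P(n,x,y,.012) for x in xs]);pr=map_coordinates(g,[q[:,1],q[:,0]],order=1);k=np.argmax(np.abs(np.gradient(cv2.GaussianBlur(pr[:,None],(1,5),1).ravel())))
            print(n,y,x0,round(xs[k]-x0,4),end="; ")
    print()
E
```

```text
top near [(np.float64(1.5), 117), (np.float64(21.0), 157), (np.float64(40.0), 159), (np.float64(51.0), 159), (np.float64(80.5), 156), (np.float64(89.5), 166), (np.float64(110.5), 150), (np.float64(120.0), 151), (np.float64(130.0), 138)]
top mid [(np.float64(1.5), 111), (np.float64(10.0), 150), (np.float64(20.0), 147), (np.float64(30.5), 149), (np.float64(40.5), 144), (np.float64(50.5), 149), (np.float64(60.0), 144), (np.float64(70.0), 155), (np.float64(81.5), 137), (np.float64(100.0), 146), (np.float64(111.0), 148), (np.float64(119.5), 148), (np.float64(130.5), 135)]
top far [(np.float64(0.0), 141), (np.float64(30.0), 163), (np.float64(40.0), 166), (np.float64(50.5), 154), (np.float64(59.5), 163), (np.float64(84.5), 107), (np.float64(99.5), 150)]
scene near [(np.float64(-7.0), 183), (np.float64(8.0), 74), (np.float64(24.5), 161), (np.float64(41.0), 33), (np.float64(74.0), 118), (np.float64(83.5), 184), (np.float64(93.0), 163), (np.float64(103.0), 189), (np.float64(113.0), 184), (np.float64(124.0), 163), (np.float64(132.5), 118)]Traceback (most recent call last):
  File "<stdin>", line 12, in <module>
  File "<stdin>", line 5, in <lambda>
  File "h.py", line 11, in proj
    K,c,Q=cam(n); v=(Q.T@(np.asarray(p,float)-c))*[1,-1,-1]; v=K@v; return v[:2]/v[2]
          ~~~^^^
  File "h.py", line 5, in cam
    m=camera_model(n); return np.array(m["intrinsics"]),np.array(m["xyz"]),R.from_quat(m["rotation"]).as_matrix()
ValueError: time passes only in moves, steps and waits
```

The ticks come out at 10, 20 … 130 mm to within 0.5 mm, so the gauge frame holds, and the flag tongue lies at about 84.5 mm. The TCP says 72.5 mm is drawn. I'll draw the rest slowly.

Call:
carry_out:
  targets:
    - {"tx":0,"ty":-0.002,"tz":0,"wx":0,"wy":0,"wz":0,"claw":0.01}
    - {"tx":0,"ty":-0.004,"tz":0,"wx":0,"wy":0,"wz":0,"claw":0.01}
    - {"tx":0,"ty":-0.006,"tz":0,"wx":0,"wy":0,"wz":0,"claw":0.01}
    - {"tx":0,"ty":-0.008,"tz":0,"wx":0,"wy":0,"wz":0,"claw":0.01}
    - {"tx":0,"ty":-0.0095,"tz":0,"wx":0,"wy":0,"wz":0,"claw":0.01}
    - {"tx":0,"ty":-0.0105,"tz":0,"wx":0,"wy":0,"wz":0,"claw":0.01}
    - {"tx":0,"ty":-0.0105,"tz":0,"wx":0,"wy":0,"wz":0,"claw":0.01}
    - {"tx":0,"ty":-0.0105,"tz":0,"wx":0,"wy":0,"wz":0,"claw":0.01}

```text
t: 18.55
tcp_pos: [0.4709, 0.2214, 0.0776]
tool_rot: [0.695, 0.719, 0.001, 0.001]
force: [10.9, -2.3, 2.2]
opening: 0.0149
```

```bash
python3 - <<'E'
from h import *
s=sense();print(s["t"],s["tcp_pos"],s["force"],s["opening"], np.linalg.norm(s["tcp_pos"][:2]-[.5533,.2247]),tilt(s["tool_rot"]))
c=read_camera("scene");cv2.imwrite("pics/scene_e.png",c)
crop("",370,130,430,190,9,"pics/se.png",c)
E
```

```text
18.55 [0.47093386 0.22140565 0.07755087] [10.90948893 -2.34293878  2.19760602] 0.014859831833898187 0.08243199176222744 (np.float64(92.005555911266), array([ 3.09937636e-03,  6.36032395e-04, -9.99994995e-01]))
```

View pics/se.png

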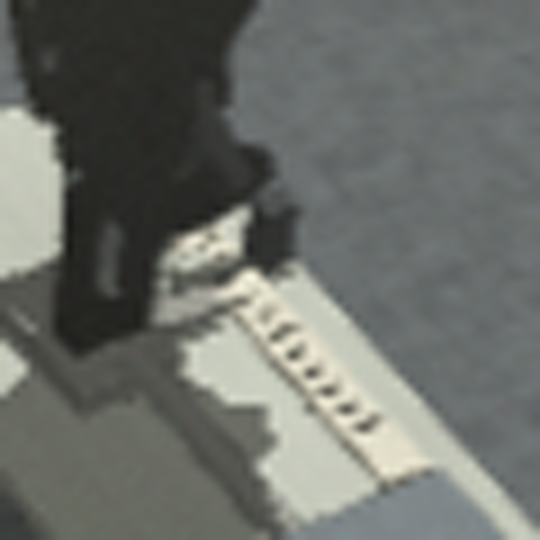

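The flag shows at crop (275,240) just ahead of the slide arm at (215,285). I'll draw 2 mm more and hold.

Call:
carry_out:
  targets:
    - {"tx":0,"ty":-0.001,"tz":0,"wx":0,"wy":0,"wz":0,"claw":0.01}
    - {"tx":0,"ty":-0.0022,"tz":0,"wx":0,"wy":0,"wz":0,"claw":0.01}
    - {"tx":0,"ty":-0.0022,"tz":0,"wx":0,"wy":0,"wz":0,"claw":0.01}
    - {"tx":0,"ty":-0.0022,"tz":0,"wx":0,"wy":0,"wz":0,"claw":0.01}
    - {"tx":0,"ty":-0.0022,"tz":0,"wx":0,"wy":0,"wz":0,"claw":0.01}
    - {"tx":0,"ty":-0.0022,"tz":0,"wx":0,"wy":0,"wz":0,"claw":0.01}
    - {"tx":0,"ty":-0.0022,"tz":0,"wx":0,"wy":0,"wz":0,"claw":0.01}
    - {"tx":0,"ty":-0.0022,"tz":0,"wx":0,"wy":0,"wz":0,"claw":0.01}

```text
t: 19.6
tcp_pos: [0.4688, 0.2213, 0.0775]
tool_rot: [0.695, 0.719, 0.001, 0.001]
force: [9.4, -2.7, 3.1]
opening: 0.0154
```

```bash
python3 - <<'E'
from h import *
s=sense();print(s["t"],s["tcp_pos"],s["force"],s["opening"], np.linalg.norm(s["tcp_pos"][:2]-[.5533,.2247]),tilt(s["tool_rot"]))
c=read_camera("scene");cv2.imwrite("pics/scene_f.png",c)
crop("",380,140,420,180,14,"pics/sf.png",c)
a=.036;u=np.array([np.cos(a),np.sin(a)]);v=np.array([-u[1],u[0]]);o=np.array([.5187,.2233])
for D in(.08,.0845,.09):
  print(D,(proj("scene",np.r_[o+(.025-D)*u+.0625*v,.016])-[380,140]+.5)*14-.5)
E
```

```text
19.6 [0.46876352 0.22127927 0.07751402] [ 9.3947653  -2.66555643  3.06198942] 0.015419758901089074 0.08460565668344829 (np.float64(92.00186819297129), array([ 3.05557920e-03,  6.00496924e-04, -9.99995151e-01]))
0.08 [230.49879628 298.88061858]
0.0845 [219.51877177 286.29580482]
0.09 [206.14536789 270.96780651]
```

View pics/sf.png

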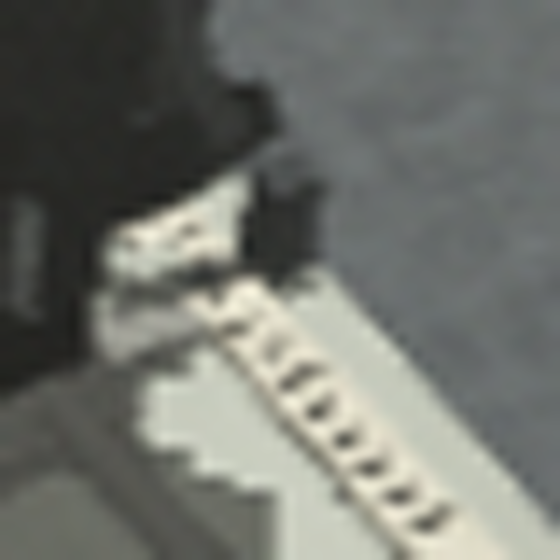

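The slide/peak tongues and the flag tongue meet at about (215,278) in the crop; draw is 84.6 mm. I'll hold a little more, then ease back.

Call:
carry_out:
  targets:
    - {"tx":0,"ty":0,"tz":0,"wx":0,"wy":0,"wz":0,"claw":0.01}
    - {"tx":0,"ty":0,"tz":0,"wx":0,"wy":0,"wz":0,"claw":0.01}
    - {"tx":0,"ty":0,"tz":0,"wx":0,"wy":0,"wz":0,"claw":0.01}
    - {"tx":0,"ty":0.004,"tz":0,"wx":0,"wy":0,"wz":0,"claw":0.01}
    - {"tx":0,"ty":0.012,"tz":0,"wx":0,"wy":0,"wz":0,"claw":0.01}
    - {"tx":0,"ty":0.022,"tz":0,"wx":0,"wy":0,"wz":0,"claw":0.01}
    - {"tx":0,"ty":0.032,"tz":0,"wx":0,"wy":0,"wz":0,"claw":0.01}
    - {"tx":0,"ty":0.042,"tz":0,"wx":0,"wy":0,"wz":0,"claw":0.01}

```text
t: 20.65
tcp_pos: [0.5102, 0.223, 0.0775]
tool_rot: [0.694, 0.72, 0.001, 0.001]
force: [5.5, -1.5, 4.7]
opening: 0.0153
```

Call:
carry_out:
  targets:
    - {"tx":0,"ty":0.008,"tz":0,"wx":0,"wy":0,"wz":0,"claw":0.01}
    - {"tx":0,"ty":0.016,"tz":0,"wx":0,"wy":0,"wz":0,"claw":0.01}
    - {"tx":0,"ty":0.024,"tz":0,"wx":0,"wy":0,"wz":0,"claw":0.01}
    - {"tx":0,"ty":0.031,"tz":0,"wx":0,"wy":0,"wz":0,"claw":0.01}
    - {"tx":0,"ty":0.036,"tz":0,"wx":0,"wy":0,"wz":0,"claw":0.01}
    - {"tx":0,"ty":0.039,"tz":0,"wx":0,"wy":0,"wz":0,"claw":0.01}
    - {"tx":0,"ty":0.039,"tz":0,"wx":0,"wy":0,"wz":0,"claw":0.01}
    - {"tx":0,"ty":0.039,"tz":0,"wx":0,"wy":0,"wz":0,"claw":0.01}

```text
t: 21.65
tcp_pos: [0.548, 0.2245, 0.0775]
tool_rot: [0.694, 0.72, 0.0, 0.0]
force: [3.7, -2.0, 6.3]
opening: 0.0154
```

```bash
python3 - <<'E'
from h import *
s=sense();print(s["t"],s["tcp_pos"],s["force"],s["opening"], np.linalg.norm(s["tcp_pos"][:2]-[.5533,.2247]),tilt(s["tool_rot"]))
E
```

```text
21.65 [0.54795073 0.22448046 0.0775349 ] [ 3.66257864 -1.96676669  6.31989683] 0.015402849160655322 0.0053537683828663194 (np.float64(92.06644524808601), array([ 9.50392977e-04,  1.40586588e-04, -9.99999538e-01]))
```

Call:
carry_out:
  targets:
    - {"tx":0,"ty":0.0015,"tz":0,"wx":0,"wy":0,"wz":0,"claw":0.01}
    - {"tx":0,"ty":0.003,"tz":0,"wx":0,"wy":0,"wz":0,"claw":0.01}
    - {"tx":0,"ty":0.0045,"tz":0,"wx":0,"wy":0,"wz":0,"claw":0.01}
    - {"tx":0,"ty":0.0055,"tz":0,"wx":0,"wy":0,"wz":0,"claw":0.01}
    - {"tx":0,"ty":0.006,"tz":0,"wx":0,"wy":0,"wz":0,"claw":0.01}
    - {"tx":0,"ty":0.006,"tz":0,"wx":0,"wy":0,"wz":0,"claw":0.01}
    - {"tx":0,"ty":0.006,"tz":0,"wx":0,"wy":0,"wz":0,"claw":0.01}
    - {"tx":0,"ty":0.006,"tz":0,"wx":0,"wy":0,"wz":0,"claw":0.01}

```text
t: 22.65
tcp_pos: [0.5532, 0.2247, 0.0775]
tool_rot: [0.694, 0.72, -0.0, 0.0]
force: [1.1, -1.6, 7.9]
opening: 0.0154
```

```bash
python3 - <<'E'
from h import *
s=sense();print(s["t"],s["tcp_pos"],s["force"],s["opening"], np.linalg.norm(s["tcp_pos"][:2]-[.5533,.2247]),tilt(s["tool_rot"]))
E
```

```text
22.65 [0.55318014 0.22467898 0.07751357] [ 1.10724059 -1.6150767   7.87601237] 0.015417146087762368 0.00012168776545116987 (np.float64(92.08837574121442), array([-1.14989295e-04, -3.09706853e-04, -9.99999945e-01]))
```

Home again. I'll open gently and rise.

Call:
carry_out:
  targets:
    - {"tx":0,"ty":0,"tz":0,"wx":0,"wy":0,"wz":0,"claw":0.02}
    - {"tx":0,"ty":0,"tz":0,"wx":0,"wy":0,"wz":0,"claw":0.03}
    - {"tx":0,"ty":0,"tz":0,"wx":0,"wy":0,"wz":0,"claw":0.04}
    - {"tx":0,"ty":0,"tz":0,"wx":0,"wy":0,"wz":0,"claw":0.042}
    - {"tx":0,"ty":0,"tz":0,"wx":0,"wy":0,"wz":0,"claw":0.042}
    - {"tx":0,"ty":0,"tz":-0.01,"wx":0,"wy":0,"wz":0,"claw":0.042}
    - {"tx":0,"ty":0,"tz":-0.025,"wx":0,"wy":0,"wz":0,"claw":0.042}
    - {"tx":0,"ty":0,"tz":-0.045,"wx":0,"wy":0,"wz":0,"claw":0.042}

```text
t: 23.65
tcp_pos: [0.5541, 0.2247, 0.1233]
tool_rot: [0.694, 0.72, -0.0, -0.0]
force: [-0.2, -0.2, 0.2]
opening: 0.0425
```

Call:
carry_out:
  targets:
    - {"tx":0,"ty":0,"tz":-0.03,"wx":0,"wy":0,"wz":0,"claw":0.042}
    - {"tx":0,"ty":0,"tz":-0.07,"wx":0,"wy":0,"wz":0,"claw":0.042}
    - {"tx":-0.02,"ty":0,"tz":-0.11,"wx":0,"wy":0,"wz":0,"claw":0.042}
    - {"tx":-0.06,"ty":0,"tz":-0.14,"wx":0,"wy":0,"wz":0,"claw":0.042}
    - {"tx":-0.11,"ty":0,"tz":-0.15,"wx":0,"wy":0,"wz":0,"claw":0.042}
    - {"tx":-0.16,"ty":0,"tz":-0.15,"wx":0,"wy":0,"wz":0,"claw":0.042}
    - {"tx":-0.2,"ty":0,"tz":-0.15,"wx":0,"wy":0,"wz":0,"claw":0.042}
    - {"tx":-0.22,"ty":0,"tz":-0.15,"wx":0,"wy":0,"wz":0,"claw":0.042}

```text
t: 24.65
tcp_pos: [0.5618, 0.0024, 0.2731]
tool_rot: [0.695, 0.719, 0.0, 0.001]
force: [-0.3, 0.6, -0.3]
opening: 0.0422
```

```bash
python3 - <<'E'
from h import *
s=sense();print(s["t"],s["tcp_pos"],s["force"],s["dq"].round(3))
t=read_camera("top");c=read_camera("scene");cv2.imwrite("pics/top_z.png",t);cv2.imwrite("pics/scene_z.png",c)
crop("",192,185,252,265,7,"pics/tz.png",t)
crop("",370,130,430,190,9,"pics/sz.png",c)
E
```

```text
24.65 [0.56183578 0.00244385 0.27308934] [-0.27194065  0.57312462 -0.27719541] [ 0.239  0.008 -0.008 -0.008 -0.017 -0.01   0.276]
```

View pics/tz.png

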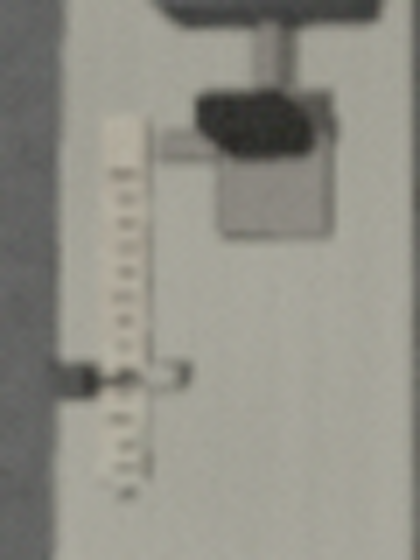

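View pics/sz.png

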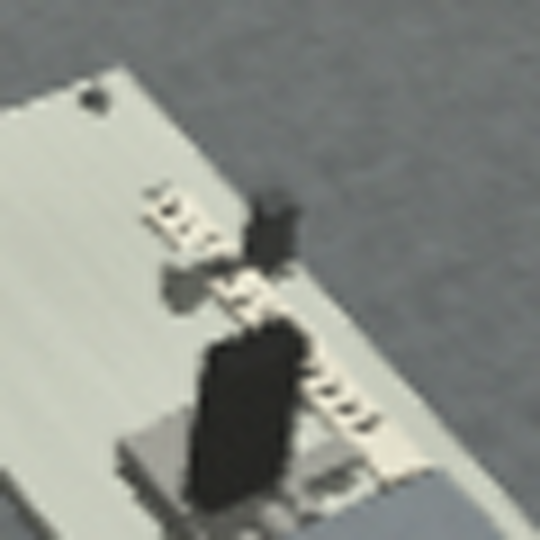

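View pics/scene_z.png

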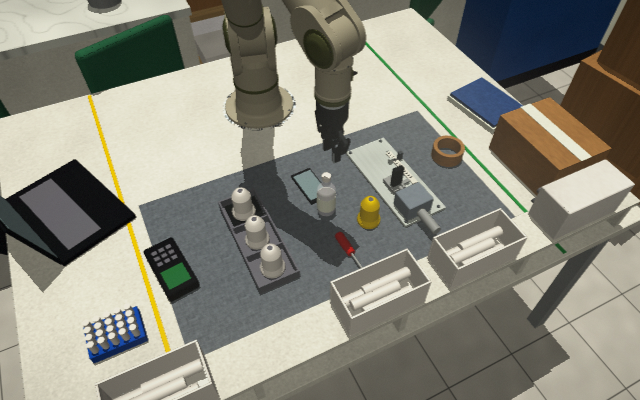

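In the top crop, the peak tongue at (125,377) continues the flag tongue at (110,381). The handle is home, the flag is unmoved, and all other items are in their places. One check of the housing's tip by triangulation, then I hand in.

```bash
python3 - <<'E'
from h import *
t=read_camera("top");c=read_camera("scene");crop("",360,215,420,275,9,"pics/th.png",t);crop("",215,170,275,230,9,"pics/sh.png",c)
cv2.imwrite("pics/hh.png",np.hstack([cv2.resize(cv2.imread("pics/th.png"),(400,400)),cv2.resize(cv2.imread("pics/sh.png"),(400,400))]))
print(sense()["dq"].round(3))
E
```

```text
[-0.022  0.005 -0.008 -0.001  0.001 -0.002 -0.   ]
```

View pics/hh.png

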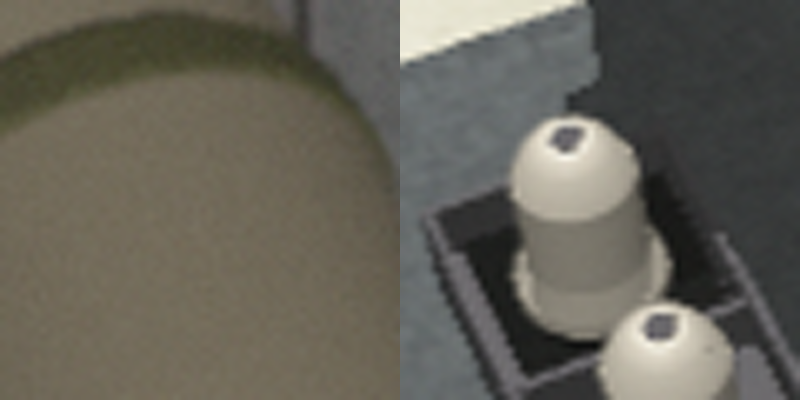

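The arm hides the tray from the top camera. In the scene view the housing is upright with its tip at pixel (239.8,190.3), so I'll cast that ray onto the tip height of 0.104 m.

```bash
python3 - <<'E'
from h import *
print(onz("scene",(239.6,190.2),.104)[:2]-[.437,-.2175])
print(finish_job())
E
```

```text
[-0.0010435  -0.00099294]
the job is handed in; nothing more can be done
None
```

I finished both parts and handed the job in at about 25 s of the 67 s allowed. No verdict is reported.

- **Housing:** I lifted it off the runway and set it down upright in the empty bay. Its tip measured about 1.5 mm from the pad's centre (28 mm allowed). That came from the scene camera alone, because the arm blocked the top camera.
- **Contact force:** Setting it down pressed with about 37 N for a moment, less gentle than I intended. I backed off before opening the fingers.
- **Gauge:** I drew the handle to 84.6 mm. The flag measured about 84.5 mm, with the scale ticks fitting to within 0.5 mm. I held it over 1 s, eased it home to within 0.2 mm of its starting position, and then released it.
- **Last pictures:** The peak pointer is level with the flag to within about 1–2 mm by eye. The handle is home, and the flag and everything else look to be where they were. The arm is clear of everything.
- **Checks not possible:** With the handle drawn out, the arm blocked the top camera. The alignment there rests on the measured arm travel and the scene view.

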